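Find the crossed screw on the drill jig by feel

ROBOT

A 7-joint arm with a two-finger parallel gripper is mounted at the origin on the work surface. World frame = base frame: x ahead of the robot, y to its left, z up, the work surface at z = 0. Lengths are in m, angles in rad, forces in N, time in s.
With the tool pointing down it reaches from about 0.425 to 0.875 m from the base axis. Payload 4.7 kg.
Tool frame: the origin (TCP) lies midway between the tips of the shut fingers; the grasp point (between the pads) lies 19 mm behind it; z points along the fingers, y is the line along which they close (so a half turn about z gives the same grasp; the last joint's range is limited). The gripper opens to 85 mm and grips with 20 to 120 N. Pads are 22 mm wide; open, the fingers measure 114 mm over their backs; the gripper's body (76 mm by 85 mm) begins 54 mm behind the grasp point. The pads swing forward as they close: fully open they stand 13 mm farther back than shut.
Start: joints at [-1.335, 0.321, -0.07, 1.45, 0.023, 1.371, -0.057], TCP at [0.143, 0.634, 0.231] pointing down, gripper open.
Joint ranges: [-2.86, 2.86], [-0.3, 2.09], [-1.38, 1.24], [0.06, 2.45], [-1.56, 4.7], [0.09, 2.05], [-2.69, 2.69]. Speed limits (rad/s): [2.57, 2.57, 3.14, 3.14, 3.14, 3.14, 3.14].

INTERFACE

Orientations are given as a 3x3 rotation matrix whose columns are the frame's x, y, z axes.
In Python, from bench import manip, viewer gives the robot as it stands.
- The arm moves only by the shell command python3 -m handwheel 'ROWS' [FORCE]. ROWS is text: rows parted by semicolons, each of 5 numbers parted by spaces: the opening, from 0 (shut) to 1 (fully open), then the shift along the world's x, y, z in mm, then the turn about the world's z in rad. A call has 1 to 10 rows; each row is the pose to reach, as a shift and turn from the pose commanded when the call began; what a row does not reach only later rows make up. A row lasts 1/10 s, in which the tool goes at most 50 mm and 8.59 degrees, less where a joint would pass 70% of its speed; a pose out of reach is approached as far as the arm can. A call with a gripper value outside its range is refused whole. The fingers move at their own pace and stop on an object; FORCE is the grip in N (left out, the last holds). Time passes only in rows, so rows that repeat a pose let the fingers close. It gives the time, the measured TCP pose, the force, the opening and the grip force at its end, in the units of the state.
- manip.read_state(): the state, without advancing time (a new reading comes with each control period).
- viewer.grab_frame(name): name is "scene" or "top" or "wrist"; returns a dict with "img" (384x512x3 uint8, red, green, blue), "range_z" (384x512 float32, m along the optical axis (not along the pixel's ray), 0 where there is no reading), "fx", "fy", "cx", "cy" (pixels), "rvec" (rotation vector, rad) and "tvec" (3), from world to camera coordinates, as OpenCV has them. Camera axes: x right, y down, z forward; pixel columns grow to the right and rows downward; lengths in m; the calibration is good to about 2 mm. A picture is of the moment at which its call begins.
- manip.job_done(): hands the job in; it is judged then, once.
The state is a dict: "clock": time; "joints": joint angles; "joint_vel": joint speeds; "tau": joint torques, N m; "tool_pos": TCP position; "tool_rot": TCP orientation; "contact_force": force on the tool from outside, world axes, zero at the start; "ft_torque": the same for the moment, N m; "finger_gap": opening from 0.0 (shut) to 1.0 (fully open); "grip_force": force on a finger pad.
Only numpy, scipy, OpenCV 4.12 (cv2) and the standard library are available. Lean on these libraries where they do the work, as an engineer would, in place of code of your own. Each camera call takes 0.05 s, during which the arm holds its last target. There are 200 camera calls.

TASK

The blue drill jig is locked by two black hand-knob screws, and one of them, we do not know which, has gone in cross-threaded. Start each of them gently clockwise and feel it: the sound one turns freely and should be left snug with its yellow pointer in the green arc; the crossed one stiffens early, before its green arc, so stop there at once without forcing it and back it off anticlockwise until its yellow pointer is on its red mark. Try both screws even if the first tells you which is which, and leave the other things on the bench alone.

Things in the scene. Friction and masses are not known exactly. Their poses are not given: they have to be found in the camera images.
- jig: Blue drill jig fixed to the bench: base 130 x 310 mm, aluminium deck 50 mm above the bench. Origin: centre of the underside; y axis from the right knob to the left knob, x axis away from the robot at yaw 0, z up. Screw axes are vertical at x = 0, y = +95 mm (left) and -95 mm (right). Bushings stand 6 mm above the deck at y = 0; a steel bar sticks out at +x, below the deck.
- left_knob (a joint): Turn of the left knob (jig's +y end), rad, positive clockwise from above; at 0 its yellow end points along the jig's -x. Starts between 0 and 0.35. Red mark -0.6, green arc 1.2 to 2.1, end stops -0.9 and 2.4. Drag: 0.08 N m. A crossed thread begins to bind somewhere from 0.6 to 0.9, a sound screw comes up snug somewhere from 1.3 to 1.9. The knob does not sink.
- right_knob (a joint): Turn of the right knob (jig's -y end); values and marks as the left. One of the two is crossed. Binding or snug, a knob does not stop dead: its torque rises by 4 N m per rad of further turn. A rise of 0.15 to 0.4 N m is snug; a rise above 0.5 N m damages the thread. When let go, a tightened knob springs back up to 0.12 rad and stays.
- left_knob_grip (a point): Point on the left screw's axis, 77 mm above the bench, the height to grip. The knob is a black bar with upright sides, 64 mm long, 14 mm thick, 26 mm high (63 to 89 mm above the bench) on a stem; this point's x axis lies along the bar, z up, and the bar's -x end is the yellow pointer.
- right_knob_grip (a point): The same point on the right knob.
- nut_rail: Steel nut rail hidden inside the jig's base, with the two threaded nuts; not seen, not handled; origin at the jig's origin. The thread load is the force on this rail, acting 30 mm from a screw's axis (0.5 N m is 17 N); the loads of the two screws add up.
- spray_can: Red-labelled spray can, 60 mm across, 170 mm tall, standing on the bench beside the jig; origin at the centre of its underside. Bystander.
- screwdriver: Green-handled screwdriver, 200 mm long, lying on the bench; origin under its middle, x axis towards the blade. Bystander.
- drill_chuck: Dark steel drill chuck, 40 mm across, 45 mm tall, standing on the bench; origin at the centre of its underside. Bystander.

How it is judged:
By the outcome, as a careful person would: the job done as asked, in the order asked, and still so for the second after the job is handed in, with the robot touching nothing.
It also fails if it takes over 72 s, if anything falls off the work surface, if the arm or the gripper's body presses on something with over 40 N, if the wrist force passes 120 N, or if a joint passes its speed limit or range.

## Working session

There is one attempt and no reset: what is moved stays moved. The work goes in short steps, Python scripts to look and compute and a shell command to move; the robot and the scene stay as the last step left them, time stands still between calls to the robot, and variables do not carry over. Pictures are saved under pics/ and viewed, at most 10 in all, crops included, and the job is handed in when it is done.

```bash
mkdir -p pics; cat > h.py <<'E'
import numpy as np,cv2,pickle
from bench import manip,viewer
def grab(n):
    f=viewer.grab_frame(n); pickle.dump(f,open(n+'.pkl','wb')); return f
def save(f,p,s=1): cv2.imwrite(p,cv2.cvtColor(f['img'],cv2.COLOR_RGB2BGR))
def cast(f,uv,z):
    R,_=cv2.Rodrigues(np.array(f['rvec'],float)); t=np.array(f['tvec'],float).ravel()
    uv=np.atleast_2d(uv).astype(float)
    d=np.c_[(uv[:,0]-f['cx'])/f['fx'],(uv[:,1]-f['cy'])/f['fy'],np.ones(len(uv))]@R
    o=-R.T@t
    return o+d*((z-o[2])/d[:,2])[:,None]
def cloud(f):
    R,_=cv2.Rodrigues(np.array(f['rvec'],float)); t=np.array(f['tvec'],float).ravel()
    v,u=np.mgrid[:f['img'].shape[0],:f['img'].shape[1]]; z=f['range_z']
    p=np.stack([(u-f['cx'])/f['fx']*z,(v-f['cy'])/f['fy']*z,z],-1)
    return (p-t)@R
E
python3 - <<'E'
from h import *
for n in('top','scene'): save(grab(n),f'pics/{n}0.png')
s=manip.read_state(); print({k:np.round(v,3) for k,v in s.items()})
E
```

```text
{'clock': np.float64(0.1), 'joints': array([-1.335,  0.322, -0.07 ,  1.452,  0.023,  1.371, -0.057]), 'joint_vel': array([-0.002, -0.002,  0.   , -0.   ,  0.   ,  0.003,  0.001]), 'tau': array([-0.0000e+00, -4.9488e+01, -3.8400e-01, -3.1521e+01,  1.3000e-02,
        8.0000e-03,  0.0000e+00]), 'tool_pos': array([0.143, 0.634, 0.23 ]), 'tool_rot': array([[-0.975,  0.22 , -0.   ],
       [ 0.22 ,  0.975, -0.002],
       [-0.   , -0.002, -1.   ]]), 'contact_force': array([ 0.313, -0.6  , -0.508]), 'ft_torque': array([ 0.044, -0.007,  0.003]), 'grip_force': np.float64(0.0), 'finger_gap': np.float64(1.001)}
```

View pics/top0.png

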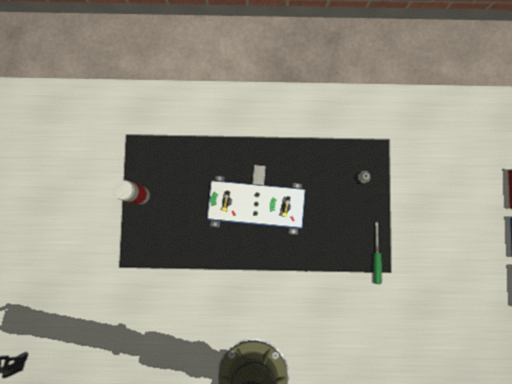

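View pics/scene0.png

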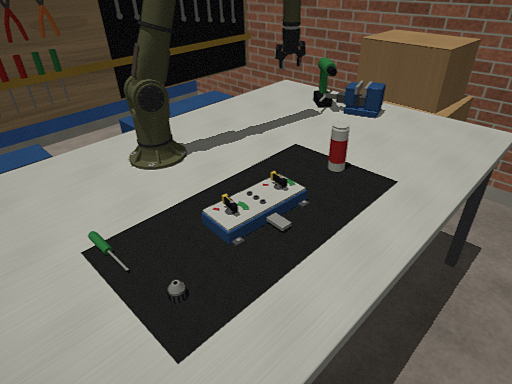

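The top view shows the jig at about (257,204), the left knob at (226,202) and the right knob at (286,207). The can is at (135,192), the chuck at (364,177) and the screwdriver at (378,255). The scene view agrees. Next I measure the deck and knobs.

```bash
python3 - <<'E'
from h import *
f=pickle.load(open('top.pkl','rb')); im=f['img'].astype(int); P=cloud(f)
roi=np.zeros(im.shape[:2],bool); roi[175:240,195:318]=1
w=(im.min(2)>150)&roi; w=w&(abs(P[...,2]-.05)<.015)
c=max(cv2.findContours(w.astype(np.uint8),0,2)[0],key=cv2.contourArea)
hull=cv2.convexHull(c)[:,0]
q=cast(f,hull,.05)[:,:2].astype(np.float32); r=cv2.minAreaRect(q); b=cv2.boxPoints(r); print(r,b)
print('z deck',np.median(P[w][:,2]))
l=b[np.argmax(b[:,1])]; e=[b[i]-b[i-1] for i in range(4)]; L=max(e,key=np.linalg.norm); L=L*np.sign(L[1]); 
yaw=np.arctan2(-L[0],L[1]); print('yaw',yaw)
C=np.array(r[0]); y=L/np.linalg.norm(L); print('screws',C+.095*y,C-.095*y)
Y=(im[...,0]>150)&(im[...,1]>110)&(im[...,2]<90)&roi
n,lab,st,ce=cv2.connectedComponentsWithStats(Y.astype(np.uint8))
for i in range(1,n): print('yel',st[i,4],ce[i],cast(f,ce[i],.089))
B=(im.max(2)<60)&roi&(P[...,2]>.07)
n,lab,st,ce=cv2.connectedComponentsWithStats(B.astype(np.uint8))
for i in range(1,n):
  if st[i,4]>5: print('blk',st[i,4],ce[i],cast(f,ce[i],.089),P[lab==i][:,2].max())
E
```

```text
((0.552600622177124, -0.0005190223455429077), (0.3012710213661194, 0.12151798605918884), 85.75718688964844) [[ 0.48086363 -0.14624655]
 [ 0.6020486  -0.15523687]
 [ 0.6243376   0.14520851]
 [ 0.50315267  0.15419883]]
z deck 0.049793086296253466
yaw -0.074051
screws [0.55962904 0.09422062] [ 0.5455722  -0.09525867]
yel 2 [226.  199.5] [[0.56144991 0.09270057 0.089     ]]
yel 16 [224.125  207.1875] [[0.5373931  0.09791073 0.089     ]]
yel 1 [287. 205.] [[ 0.54781093 -0.09723843  0.089     ]]
yel 4 [285.75 209.  ] [[ 0.53529713 -0.09349387  0.089     ]]
yel 8 [283.5   213.625] [[ 0.52081198 -0.08667872  0.089     ]]
blk 7 [226.71428571 192.57142857] [[0.58315239 0.09102822 0.089     ]] 0.08944221226508385
```

```bash
python3 -m handwheel '1 23 -30 0 0; 1 46 -60 0 0; 1 69 -90 0 0; 1 92 -120 0 0; 1 115 -150 0 0; 1 138 -180 0 0; 1 161 -210 0 0; 1 184 -240 0 0; 1 207 -270 0 0; 1 230 -300 0 0' 60
python3 -m handwheel '1 23 -30 0 0; 1 46 -60 0 0; 1 69 -90 0 0; 1 92 -120 0 0; 1 115 -150 0 0; 1 138 -180 0 0; 1 161 -210 0 0; 1 185 -240 0 0; 1 185 -240 0 0; 1 185 -240 0 0'
python3 - <<'E'
from h import *
f=grab('wrist'); save(f,'pics/w1.png'); print(manip.read_state()['joints'])
E
```

```text
clock: 1.1
tool_pos: [0.3736, 0.3325, 0.2311]
tool_rot: [[-0.976, 0.22, -0.0], [0.22, 0.976, -0.0], [0.0, -0.0, -1.0]]
contact_force: [-0.3, -0.2, 0.8]
finger_gap: 0.997
grip_force: 0.0
clock: 2.1
tool_pos: [0.558, 0.0932, 0.2308]
tool_rot: [[-0.975, 0.222, -0.001], [0.222, 0.975, -0.0], [0.001, -0.001, -1.0]]
contact_force: [-0.6, 0.8, -0.9]
finger_gap: 0.997
grip_force: 0.0
[-0.63876017  0.14566056  0.47104882  1.68207484 -0.06842253  1.33126954
  1.19343884]
```

View pics/w1.png

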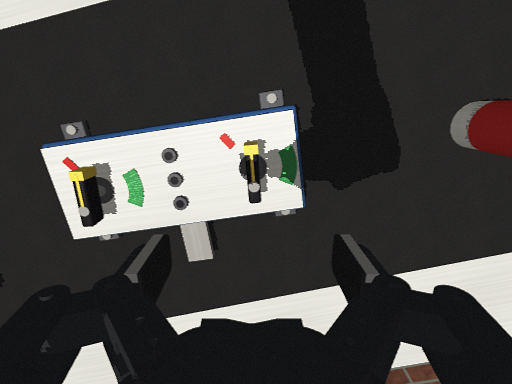

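The wrist view shows the left knob from (251,150) yellow to (254,200), and the right knob from (82,174) yellow to (92,222). I fit both bars and the deck from here.

```bash
cat > m.py <<'E'
from h import *
def measure(f,seeds):
    im=f['img'].astype(int); P=cloud(f); Z=P[...,2]
    w=(im.min(2)>140)&(abs(Z-.05)<.01)
    n,lab,st,_=cv2.connectedComponentsWithStats(w.astype(np.uint8)); k=1+np.argmax(st[1:,4])
    c=max(cv2.findContours((lab==k).astype(np.uint8),0,2)[0],key=cv2.contourArea)
    r=cv2.minAreaRect(cast(f,cv2.convexHull(c)[:,0],.05)[:,:2].astype(np.float32)); print('deck',r)
    for s in seeds:
        m=(Z>.08)&(Z<.096)&(np.hypot(P[...,0]-s[0],P[...,1]-s[1])<.045)
        q=P[m]; r=cv2.minAreaRect(q[:,:2].astype(np.float32))
        Y=m&(im[...,0]>150)&(im[...,1]>110)&(im[...,2]<100)
        y=P[Y][:,:2].mean(0); b=cv2.boxPoints(r); e=max([b[1]-b[0],b[2]-b[1]],key=np.linalg.norm)
        c=np.array(r[0]); e=e*np.sign(e@(y-c)); phi=np.arctan2(e[1],-e[0])
        print('bar',c,np.round(r[1],4),'ztop',np.median(q[:,2]),'phi cw from -x',phi,'n',len(q),'yel',y)
E
python3 - <<'E'
from m import *
f=pickle.load(open('wrist.pkl','rb'))
measure(f,[(.5596,.0942),(.5456,-.0953)])
E
```

```text
deck ((0.5496233701705933, 0.001170426607131958), (0.2977464497089386, 0.11910144984722137), 85.74612426757812)
bar [0.55606294 0.09564234] [0.0145 0.0646] ztop 0.08778765608992538 phi cw from -x 0.13609758254847473 n 775 yel [0.53075461 0.09828267]
bar [ 0.54195362 -0.09412371] [0.0166 0.0644] ztop 0.08735489901484146 phi cw from -x 0.19993089055438198 n 909 yel [ 0.52283963 -0.09030426]
```

```bash
python3 -m handwheel '1 -2 2.5 -20 0.04; 1 -2 2.5 -45 0.086; 1 -2 2.5 -70 0.086; 1 -2 2.5 -95 0.086; 1 -2 2.5 -120 0.086; 1 -2 2.5 -140 0.086; 1 -2 2.5 -155 0.086; 1 -2 2.5 -165 0.086; 1 -2 2.5 -173 0.086; 1 -2 2.5 -173 0.086'
python3 -m handwheel '0.5 0 0 0 0; 0.5 0 0 0 0; 0.3 0 0 0 0;0.3 0 0 0 0; 0 0 0 0 0;0 0 0 0 0;0 0 0 0 0;0 0 0 0 0;0 0 0 0 0;0 0 0 0 0' 60
cat > s.py <<'E'
from h import *
s=manip.read_state(); R=s['tool_rot']; print('t',s['clock'],'pos',np.round(s['tool_pos'],4),'phi',round(float(np.arctan2(R[0][1],R[1][1])),4),'q',round(float(np.arctan2(R[0][1],R[1][1]))-.074,3),'F',np.round(s['contact_force'],1),'T',np.round(s['ft_torque'],3),'gap',s['finger_gap'],'grip',s['grip_force'],'j7',s['joints'][6])
E
python3 s.py; python3 s.py
```

```text
clock: 3.15
tool_pos: [0.5555, 0.0968, 0.0577]
tool_rot: [[-0.991, 0.135, -0.001], [0.135, 0.991, -0.0], [0.001, -0.0, -1.0]]
contact_force: [0.3, -0.4, -0.2]
finger_gap: 0.995
grip_force: 0.0
clock: 4.15
tool_pos: [0.556, 0.0951, 0.0589]
tool_rot: [[-0.991, 0.136, -0.0], [0.136, 0.991, -0.001], [0.0, -0.001, -1.0]]
contact_force: [-2.9, -4.4, 5.6]
finger_gap: 0.151
grip_force: 59.9
t 4.15 pos [0.556  0.0951 0.0589] phi 0.1367 q 0.063 F [-2.9 -4.4  5.6] T [-0.808  0.482  0.033] gap 0.1514414370456413 grip 59.90246772766113 j7 1.3416738720962538
t 4.15 pos [0.556  0.0951 0.0589] phi 0.1367 q 0.063 F [-2.9 -4.4  5.6] T [-0.808  0.482  0.033] gap 0.1514414370456413 grip 59.90246772766113 j7 1.3416738720962538
```

```bash
python3 -m handwheel '0 0 0 0 -0.04;0 0 0 0 -0.08;0 0 0 0 -0.12;0 0 0 0 -0.16;0 0 0 0 -0.2;0 0 0 0 -0.2' >/dev/null; python3 s.py
python3 -m handwheel '0 0 0 0 -0.04;0 0 0 0 -0.08;0 0 0 0 -0.12;0 0 0 0 -0.16;0 0 0 0 -0.2;0 0 0 0 -0.2'>/dev/null; python3 s.py
```

```text
t 4.75 pos [0.5561 0.0955 0.0589] phi 0.3376 q 0.264 F [-2.2 -3.3  5.3] T [-0.729  0.454 -0.054] gap 0.15365896523102127 grip 59.87559914588928 j7 1.1507007574668913
t 5.35 pos [0.5563 0.0958 0.0589] phi 0.5367 q 0.463 F [-1.5 -2.9  5.3] T [-0.65   0.348 -0.031] gap 0.15448250547110484 grip 59.87718451541241 j7 0.9617386828550001
```

```bash
python3 -m handwheel '0 0 0 0 -0.03;0 0 0 0 -0.06;0 0 0 0 -0.09' >/dev/null; python3 s.py
python3 -m handwheel '0 0 0 0 -0.015;0 0 0 0 -0.03'>/dev/null; python3 s.py
python3 -m handwheel '0 0 0 0 -0.015;0 0 0 0 -0.03'>/dev/null; python3 s.py
python3 -m handwheel '0 0 0 0 -0.015;0 0 0 0 -0.03'>/dev/null; python3 s.py
```

```text
t 5.65 pos [0.5564 0.096  0.0589] phi 0.6264 q 0.552 F [-2.2 -2.2  4.8] T [-0.605  0.236  0.119] gap 0.1537969783753731 grip 59.81569826602936 j7 0.8766793612118976
t 5.85 pos [0.5565 0.0961 0.0589] phi 0.6559 q 0.582 F [-1.1 -2.3  5.2] T [-0.638  0.249  0.079] gap 0.15208801767987584 grip 59.8312246799469 j7 0.8486988974457644
t 6.05 pos [0.5565 0.0961 0.0589] phi 0.6859 q 0.612 F [-1.6 -2.9  5.6] T [-0.576  0.14   0.048] gap 0.15359234315015657 grip 59.81914937496185 j7 0.82039863652827
t 6.25 pos [0.5566 0.0962 0.0589] phi 0.7159 q 0.642 F [-0.5 -3.1  4.8] T [-0.58   0.179  0.083] gap 0.1521704944794165 grip 59.82258612819052 j7 0.7919328881085872
```

```bash
cat >> s.py <<'E'
import sys
if len(sys.argv)>1 and s['ft_torque'][2]>float(sys.argv[1]): print('STIFF'); sys.exit(1)
E
python3 -m handwheel '0 0 0 0 -0.012;0 0 0 0 -0.025' >/dev/null; python3 s.py .19 &&
python3 -m handwheel '0 0 0 0 -0.012;0 0 0 0 -0.025'>/dev/null; python3 s.py .19 &&
python3 -m handwheel '0 0 0 0 -0.012;0 0 0 0 -0.025'>/dev/null && python3 s.py .19 &&
python3 -m handwheel '0 0 0 0 -0.012;0 0 0 0 -0.025'>/dev/null && python3 s.py .19 &&
python3 -m handwheel '0 0 0 0 -0.012;0 0 0 0 -0.025'>/dev/null && python3 s.py .19
```

```text
t 6.45 pos [0.5566 0.0962 0.0589] phi 0.7409 q 0.667 F [-0.4 -2.7  5.3] T [-0.55   0.18   0.069] gap 0.15109873707946123 grip 59.82673857819975 j7 0.7683143841578289
t 6.65 pos [0.5566 0.0962 0.0589] phi 0.7659 q 0.692 F [ 0.  -2.6  4.5] T [-0.608  0.147  0.067] gap 0.15384497599438565 grip 59.83768040194548 j7 0.7446605207368618
t 6.85 pos [0.5567 0.0963 0.0589] phi 0.791 q 0.717 F [-0.3 -1.9  6.6] T [-0.549  0.15   0.121] gap 0.15425134530572063 grip 59.82472351565775 j7 0.7210435043408691
t 7.05 pos [0.5567 0.0963 0.0588] phi 0.8161 q 0.742 F [-0.4 -2.7  5.2] T [-0.578  0.13   0.079] gap 0.15227785677734318 grip 59.83115319987746 j7 0.697417698408875
t 7.25 pos [0.5567 0.0963 0.0589] phi 0.8411 q 0.767 F [-0.  -3.3  5.2] T [-0.591  0.079  0.091] gap 0.1579695113552271 grip 59.816217286474966 j7 0.6737947172288591
```

```bash

python3 -m handwheel '0 0 0 0 -0.012;0 0 0 0 -0.025' >/dev/null && python3 s.py .19 &&
python3 -m handwheel '0 0 0 0 -0.012;0 0 0 0 -0.025'>/dev/null && python3 s.py .19 &&
python3 -m handwheel '0 0 0 0 -0.012;0 0 0 0 -0.025'>/dev/null && python3 s.py .19 &&
python3 -m handwheel '0 0 0 0 -0.012;0 0 0 0 -0.025'>/dev/null && python3 s.py .19 &&
python3 -m handwheel '0 0 0 0 -0.012;0 0 0 0 -0.025'>/dev/null && python3 s.py .19 &&
python3 -m handwheel '0 0 0 0 -0.012;0 0 0 0 -0.025'>/dev/null && python3 s.py .19 &&
python3 -m handwheel '0 0 0 0 -0.012;0 0 0 0 -0.025'>/dev/null && python3 s.py .19 &&
python3 -m handwheel '0 0 0 0 -0.012;0 0 0 0 -0.025'>/dev/null && python3 s.py .19
```

```text
t 7.45 pos [0.5568 0.0964 0.0589] phi 0.8661 q 0.792 F [-0.2 -2.1  4.3] T [-0.529  0.047  0.099] gap 0.15324925397103756 grip 59.82839914531269 j7 0.650136680242449
t 7.65 pos [0.5568 0.0964 0.0589] phi 0.8911 q 0.817 F [ 0.2 -2.   5.2] T [-0.484  0.019  0.086] gap 0.15250821795536254 grip 59.83145603679077 j7 0.6265312660732595
t 7.85 pos [0.5569 0.0965 0.0589] phi 0.9161 q 0.842 F [ 0.5 -2.2  4.6] T [-0.539 -0.032  0.093] gap 0.15500017107962158 grip 59.81289168457806 j7 0.6029234302421341
t 8.05 pos [0.5569 0.0964 0.0589] phi 0.9413 q 0.867 F [ 0.9 -2.4  4.2] T [-0.581 -0.067  0.093] gap 0.15563669824062845 grip 59.821355361809765 j7 0.5793323892562648
t 8.25 pos [0.557  0.0965 0.0589] phi 0.9664 q 0.892 F [ 0.3 -1.7  5.8] T [-0.501 -0.065  0.123] gap 0.15495231768349105 grip 59.81544785279766 j7 0.5556942766716262
t 8.45 pos [0.557  0.0965 0.0589] phi 0.9914 q 0.917 F [ 0.9 -2.6  4.8] T [-0.532 -0.155  0.078] gap 0.15227436383621704 grip 59.819767066383065 j7 0.5321009551207414
t 8.65 pos [0.5571 0.0966 0.0589] phi 1.0165 q 0.942 F [ 0.8 -3.1  5.1] T [-0.513 -0.277  0.056] gap 0.15354581468191544 grip 59.823491160695994 j7 0.5085079197686291
t 8.85 pos [0.5571 0.0966 0.0589] phi 1.0415 q 0.968 F [ 2.4 -2.7  4.3] T [-0.529 -0.295  0.138] gap 0.15408638365689184 grip 59.820624977692205 j7 0.4849861621900178
```

```bash

python3 -m handwheel '0 0 0 0 -0.02;0 0 0 0 -0.04' >/dev/null && python3 s.py .19 &&
python3 -m handwheel '0 0 0 0 -0.03;0 0 0 0 -0.06' >/dev/null && python3 s.py .19 &&
python3 -m handwheel '0 0 0 0 -0.03;0 0 0 0 -0.06'>/dev/null && python3 s.py .19 &&
python3 -m handwheel '0 0 0 0 -0.03;0 0 0 0 -0.06'>/dev/null && python3 s.py .19 &&
python3 -m handwheel '0 0 0 0 -0.03;0 0 0 0 -0.06'>/dev/null && python3 s.py .19 &&
python3 -m handwheel '0 0 0 0 -0.015;0 0 0 0 -0.03'>/dev/null && python3 s.py .2 &&
python3 -m handwheel '0 0 0 0 -0.015;0 0 0 0 -0.03'>/dev/null && python3 s.py .2 &&
python3 -m handwheel '0 0 0 0 -0.015;0 0 0 0 -0.03'>/dev/null && python3 s.py .2 &&
python3 -m handwheel '0 0 0 0 -0.015;0 0 0 0 -0.03'>/dev/null && python3 s.py .2 &&
python3 -m handwheel '0 0 0 0 -0.015;0 0 0 0 -0.03'>/dev/null && python3 s.py .2
```

```text
t 9.05 pos [0.5572 0.0966 0.0589] phi 1.0822 q 1.008 F [ 2.7 -2.5  4.8] T [-0.433 -0.527  0.051] gap 0.15742886872328873 grip 59.81912217590434 j7 0.4467713775394037
t 9.25 pos [0.5572 0.0967 0.0589] phi 1.1432 q 1.069 F [ 5.1 -2.9  5. ] T [-0.45  -0.911  0.05 ] gap 0.15215019635547603 grip 59.79346598507618 j7 0.3895532446164265
t 9.45 pos [0.5574 0.0967 0.0589] phi 1.2032 q 1.129 F [ 4.8 -1.5  3.5] T [-0.461 -0.978  0.099] gap 0.15408831587090696 grip 59.74808669740014 j7 0.3332227769837216
t 9.65 pos [0.5575 0.0968 0.0589] phi 1.2632 q 1.189 F [ 5.6 -1.1  4. ] T [-0.443 -1.038  0.089] gap 0.15189803135295332 grip 59.69538934507 j7 0.27705210714739553
t 9.85 pos [0.5576 0.0968 0.0589] phi 1.3231 q 1.249 F [ 6.1 -2.2  3.8] T [-0.41  -1.144  0.106] gap 0.15337084509748353 grip 59.64116142808052 j7 0.22093701363001256
t 10.05 pos [0.5576 0.0968 0.0589] phi 1.3526 q 1.279 F [ 5.1 -1.7  4.4] T [-0.37  -1.288  0.128] gap 0.152901858924776 grip 59.62703998451616 j7 0.19347016279798104
t 10.25 pos [0.5578 0.0969 0.0589] phi 1.3825 q 1.309 F [ 6.5 -1.2  3.2] T [-0.431 -1.272  0.1  ] gap 0.14982715433166363 grip 59.59839035243931 j7 0.16544716021958863
t 10.45 pos [0.5578 0.0968 0.0589] phi 1.4126 q 1.339 F [ 6.3 -1.8  3.5] T [-0.407 -1.277  0.111] gap 0.15336197864612483 grip 59.569989589217585 j7 0.13748035547202106
t 10.65 pos [0.5579 0.0969 0.0589] phi 1.4423 q 1.368 F [ 7.1 -2.4  3.5] T [-0.433 -1.346  0.183] gap 0.15616675149879797 grip 59.56075073156171 j7 0.10964806834113162
t 10.85 pos [0.5579 0.0969 0.0589] phi 1.4721 q 1.398 F [ 7.2 -2.4  3.3] T [-0.369 -1.377  0.282] gap 0.1530798535858589 grip 59.554070234298706 j7 0.08180125369167016
STIFF
```

```bash

python3 -m handwheel '0 0 0 0 -0.01;0 0 0 0 -0.02' >/dev/null && python3 s.py;  python3 -m handwheel '0 0 0 0 0' >/dev/null && python3 s.py
```

```text
t 11.05 pos [0.558  0.0969 0.0589] phi 1.4916 q 1.418 F [ 6.8 -1.9  2.9] T [-0.44  -1.401  0.29 ] gap 0.1541361608993324 grip 59.55798625946045 j7 0.06351847893195751
t 11.15 pos [0.558  0.0969 0.0589] phi 1.4916 q 1.418 F [ 6.7 -2.3  2.8] T [-0.405 -1.43   0.212] gap 0.153433341944027 grip 59.545172452926636 j7 0.06358299261690571
```

```bash

python3 -m handwheel '1 0 0 0 0;1 0 0 0 0;1 0 0 0 0;1 0 0 0 0;1 0 0 0 0;1 0 0 0 0;1 0 0 0 0;1 0 0 20 0;1 0 0 45 0;1 0 0 75 0' && python3 -m handwheel '1 -1 -19 10 0.13;1 -2 -38 20 0.26;1 -4 -57 30 0.39;1 -5 -76 40 0.52;1 -6 -95 50 0.65;1 -8 -114 60 0.78;1 -9 -133 70 0.91;1 -10 -152 80 1.04;1 -11 -171 90 1.17;1 -12 -190 90 1.29' >/dev/null;  python3 -m handwheel '1 0 0 0 0;1 0 0 0 0' >/dev/null; python3 s.py
python3 - <<'E'
from m import *
f=grab('wrist'); save(f,'pics/w2.png')
measure(f,[(.558,.0957),(.545,-.0945)])
E
```

```text
clock: 12.15
tool_pos: [0.5552, 0.0963, 0.1334]
tool_rot: [[-0.08, 0.997, -0.002], [0.997, 0.08, -0.001], [-0.001, -0.002, -1.0]]
contact_force: [0.5, -0.0, -0.1]
finger_gap: 0.999
grip_force: 0.0
t 13.35 pos [ 0.5439 -0.093   0.2232] phi 0.2044 q 0.13 F [-0.   0.2  0.2] T [ 0.015 -0.023  0.072] gap 1.001868638033443 grip 0.0 j7 1.567991087650817
deck ((0.5495764017105103, -0.0002257227897644043), (0.2989659607410431, 0.11923813074827194), 85.75313568115234)
bar [0.55620855 0.09559495] [0.0155 0.0667] ztop 0.0877023582175429 phi cw from -x 1.4597380080844282 n 1031 yel [0.55425903 0.11509242]
bar [ 0.54165018 -0.09422247] [0.0141 0.064 ] ztop 0.08777042839911808 phi cw from -x 0.19431882288703536 n 807 yel [ 0.52052371 -0.08944496]
```

View pics/w2.png

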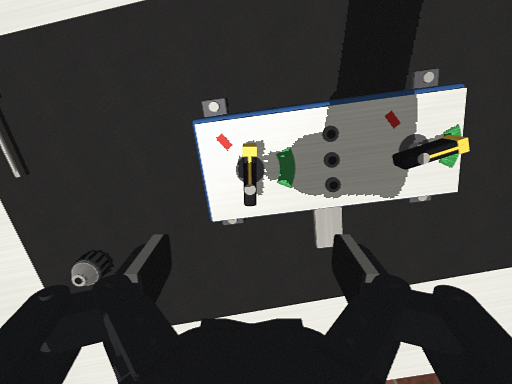

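Left pointer at (462,145) sits in its green arc. The right knob is at (250,175), still at its starting angle. Now I grip the right one.

```bash
python3 -m handwheel '1 0 0 -25 0.01; 1 0 0 -50 0.01; 1 0 0 -75 0.01; 1 0 0 -100 0.01; 1 0 0 -120 0.01; 1 0 0 -138 0.01; 1 0 0 -150 0.01; 1 0 0 -160 0.01; 1 0 0 -165 0.01; 1 0 0 -165 0.01'; python3 s.py
python3 -m handwheel '0.5 0 0 0 0; 0.5 0 0 0 0; 0.3 0 0 0 0;0.3 0 0 0 0; 0 0 0 0 0;0 0 0 0 0;0 0 0 0 0;0 0 0 0 0;0 0 0 0 0;0 0 0 0 0' 60 >/dev/null; python3 s.py
python3 -m handwheel '0 0 0 0 -0.04;0 0 0 0 -0.08;0 0 0 0 -0.12;0 0 0 0 -0.16'>/dev/null; python3 s.py .2 &&
python3 -m handwheel '0 0 0 0 -0.04;0 0 0 0 -0.08;0 0 0 0 -0.12;0 0 0 0 -0.16'>/dev/null; python3 s.py .2
```

```text
clock: 14.4
tool_pos: [0.5439, -0.0931, 0.058]
tool_rot: [[-0.982, 0.19, -0.001], [0.19, 0.982, 0.0], [0.001, -0.0, -1.0]]
contact_force: [0.0, -0.8, -0.2]
finger_gap: 0.994
grip_force: 0.0
t 14.4 pos [ 0.5439 -0.0931  0.058 ] phi 0.1908 q 0.117 F [ 0.  -0.8 -0.2] T [-0.014 -0.01   0.055] gap 0.9938223522378935 grip 0.0 j7 1.6937868242271799
t 15.4 pos [ 0.544  -0.0947  0.0588] phi 0.1916 q 0.118 F [-2.4 -4.8  5.4] T [-0.83   0.458  0.   ] gap 0.15608699749163135 grip 59.70545947551727 j7 1.6942145897218774
t 15.8 pos [ 0.544  -0.0947  0.0588] phi 0.3531 q 0.279 F [-2.6 -4.4  6.1] T [-0.717  0.538  0.112] gap 0.15277085649847463 grip 59.72575485706329 j7 1.5431370703872604
t 16.2 pos [ 0.544  -0.0947  0.0588] phi 0.5129 q 0.439 F [-2.9 -4.1  5. ] T [-0.779  0.476  0.086] gap 0.15106651538479418 grip 59.73621904850006 j7 1.3940634755596988
```

```bash

python3 -m handwheel '0 0 0 0 -0.025;0 0 0 0 -0.05;0 0 0 0 -0.08' >/dev/null && python3 s.py .18 &&
python3 -m handwheel '0 0 0 0 -0.015;0 0 0 0 -0.03'>/dev/null && python3 s.py .18 &&
python3 -m handwheel '0 0 0 0 -0.01;0 0 0 0 -0.02'>/dev/null && python3 s.py .18 &&
python3 -m handwheel '0 0 0 0 -0.01;0 0 0 0 -0.02'>/dev/null && python3 s.py .18 &&
python3 -m handwheel '0 0 0 0 -0.01;0 0 0 0 -0.02'>/dev/null && python3 s.py .18 &&
python3 -m handwheel '0 0 0 0 -0.01;0 0 0 0 -0.02'>/dev/null && python3 s.py .18 &&
python3 -m handwheel '0 0 0 0 -0.01;0 0 0 0 -0.02'>/dev/null && python3 s.py .18 &&
python3 -m handwheel '0 0 0 0 -0.01;0 0 0 0 -0.02'>/dev/null && python3 s.py .18 &&
python3 -m handwheel '0 0 0 0 -0.01;0 0 0 0 -0.02'>/dev/null && python3 s.py .18 &&
python3 -m handwheel '0 0 0 0 -0.01;0 0 0 0 -0.02'>/dev/null && python3 s.py .18 &&
python3 -m handwheel '0 0 0 0 -0.01;0 0 0 0 -0.02'>/dev/null && python3 s.py .18 &&
python3 -m handwheel '0 0 0 0 -0.01;0 0 0 0 -0.02'>/dev/null && python3 s.py .18 &&
python3 -m handwheel '0 0 0 0 -0.01;0 0 0 0 -0.02'>/dev/null && python3 s.py .18
```

```text
t 16.5 pos [ 0.544  -0.0946  0.0588] phi 0.5925 q 0.518 F [-3.2 -4.3  5.3] T [-0.8    0.528  0.062] gap 0.15770810464084103 grip 59.741188287734985 j7 1.3202080783252867
t 16.7 pos [ 0.544  -0.0946  0.0588] phi 0.6219 q 0.548 F [-3.  -4.4  5.2] T [-0.816  0.524  0.049] gap 0.15280539104577498 grip 59.742640256881714 j7 1.2928740856903396
t 16.9 pos [ 0.544  -0.0946  0.0588] phi 0.6417 q 0.568 F [-2.5 -4.4  5.6] T [-0.832  0.526  0.062] gap 0.1512724297311786 grip 59.745030999183655 j7 1.2745102727720268
t 17.1 pos [ 0.544  -0.0946  0.0588] phi 0.6617 q 0.588 F [-2.4 -3.7  5.7] T [-0.753  0.444  0.052] gap 0.15462924339261966 grip 59.74625587463379 j7 1.255999387021723
t 17.3 pos [ 0.544  -0.0946  0.0588] phi 0.6818 q 0.608 F [-2.8 -4.2  5.7] T [-0.805  0.471  0.045] gap 0.15656101579702109 grip 59.746845960617065 j7 1.237483377971778
t 17.5 pos [ 0.544  -0.0946  0.0588] phi 0.7017 q 0.628 F [-2.2 -3.9  6.2] T [-0.765  0.508  0.15 ] gap 0.15462079590033304 grip 59.747305512428284 j7 1.2190019252665336
t 17.7 pos [ 0.544  -0.0946  0.0588] phi 0.7217 q 0.648 F [-3.3 -3.6  4.7] T [-0.766  0.49   0.087] gap 0.1537252159110532 grip 59.74738955497742 j7 1.2004775413054751
t 17.9 pos [ 0.544  -0.0946  0.0588] phi 0.7417 q 0.668 F [-2.6 -4.7  6.1] T [-0.841  0.457  0.089] gap 0.15634307053798863 grip 59.74753439426422 j7 1.182040521159227
t 18.1 pos [ 0.544  -0.0946  0.0588] phi 0.7616 q 0.688 F [-1.8 -4.   5.3] T [-0.824  0.504  0.113] gap 0.15396733574060098 grip 59.758484959602356 j7 1.1636537738659944
t 18.3 pos [ 0.544  -0.0946  0.0588] phi 0.7814 q 0.707 F [-2.9 -4.7  4.6] T [-0.811  0.468  0.171] gap 0.15627677268939666 grip 59.765217304229736 j7 1.1452935368360018
t 18.5 pos [ 0.544  -0.0947  0.0588] phi 0.8013 q 0.727 F [-2.3 -3.8  6.2] T [-0.81   0.541  0.278] gap 0.1479540518757259 grip 59.777090169142824 j7 1.1269699112414784
STIFF
```

The right screw stiffens at about 0.7 rad, while the left one ran freely to 1.35, so the right one is crossed. I back it off to -0.6.

```bash

python3 -m handwheel '0 0 0 0 0.05;0 0 0 0 0.12;0 0 0 0 0.2;0 0 0 0 0.28;0 0 0 0 0.36;0 0 0 0 0.44;0 0 0 0 0.52;0 0 0 0 0.6;0 0 0 0 0.66;0 0 0 0 0.66' >/dev/null; python3 s.py
python3 -m handwheel '0 0 0 0 0.08;0 0 0 0 0.16;0 0 0 0 0.24;0 0 0 0 0.32;0 0 0 0 0.4;0 0 0 0 0.48;0 0 0 0 0.56;0 0 0 0 0.62;0 0 0 0 0.667;0 0 0 0 0.667' >/dev/null; python3 s.py
```

```text
t 19.5 pos [ 0.5439 -0.0947  0.0588] phi 0.1403 q 0.066 F [-2.3 -4.9  4.9] T [-0.823  0.527  0.052] gap 0.15288433116535527 grip 59.70605492591858 j7 1.7420076634561317
t 20.5 pos [ 0.5439 -0.0949  0.0588] phi -0.5263 q -0.6 F [-2.2 -4.6  4.3] T [-0.823  0.561  0.024] gap 0.15430802353522963 grip 59.67811167240143 j7 2.3711563647312017
```

```bash

python3 -m handwheel '1 0 0 0 0;1 0 0 0 0;1 0 0 0 0;1 0 0 0 0;1 0 0 0 0;1 0 0 0 0;1 0 0 0 0;1 0 0 20 0;1 0 0 45 0;1 0 0 75 0' >/dev/null && python3 -m handwheel '1 0 0 30 0;1 0 0 60 0;1 0 0 90 -0.1;1 0 0 90 -0.2;1 0 0 90 -0.3;1 0 0 90 -0.4;1 0 0 90 -0.5;1 0 0 90 -0.6;1 0 0 90 -0.6;1 0 0 90 -0.6' >/dev/null; python3 s.py
python3 - <<'E'
from m import *
f=grab('wrist'); save(f,'pics/w3.png')
measure(f,[(.558,.0957),(.545,-.0945)])
im=f['img'].astype(int)
m=((im[...,0]>130)&(im[...,1]<80)&(im[...,2]<80)).astype(np.uint8)
n,lab,st,ce=cv2.connectedComponentsWithStats(m)
for i in range(1,n):
  if 20<st[i,4]<600: print('red',st[i],cast(f,ce[i],.05))
E
```

```text
t 22.5 pos [ 0.544  -0.0934  0.2233] phi 0.0714 q -0.003 F [ 0.4 -0.5  0.6] T [-0.065  0.015  0.016] gap 1.0003214888425458 grip 0.0 j7 1.6890679944745461
deck ((0.5496465563774109, -0.00024577975273132324), (0.298918217420578, 0.11869841068983078), 85.89813232421875)
bar [0.55703259 0.09558733] [0.0157 0.0658] ztop 0.0876793442501848 phi cw from -x 1.4403074597732748 n 965 yel [0.55408219 0.11541772]
bar [ 0.54223675 -0.09428927] [0.065  0.0147] ztop 0.08778705803709205 phi cw from -x -0.527533121607394 n 840 yel [ 0.52097439 -0.10606214]
red [222 131  14  16  98] [[ 0.50507072 -0.11634813  0.05      ]]
```

View pics/w3.png

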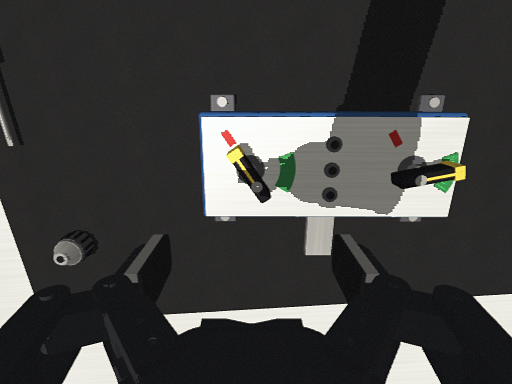

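The right pointer at (235,153) lines up with its red mark at (228,138), at -0.527 against -0.532 rad. The left pointer at (462,172) is in its green arc. The gripper is clear of everything, so I hand in.

```bash
python3 -c "
from bench import manip; print(manip.job_done())"
```

```text
the job is handed in; nothing more can be done
None
```

Both screws were tried and the job is handed in at about 22.5 s, with no verdict returned: the left one is sound, left snug at about 1.37 rad inside its green arc, and the right one was crossed, stopped as it stiffened at about 0.73 rad and backed off onto its red mark.

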